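Trip test of the studio's safety switch

TASK

Test the safety switch that feeds the potter's wheels: press the test button on the switch box so that it trips and its lever drops, then let the button come back and lift the lever up again until it catches and stays up by itself. Use the button to drop the lever, do not force it down, and leave the other control box with its dial and everything else on the table where it is.

Things in the scene. Friction and masses are not known exactly. Their poses are not given: they have to be found in the camera images.
- switch_box: Safety switch box, fixed: grey steel wedge, 170 mm deep, 190 mm wide. Origin: centre of underside; z up; its low front faces its own -x. Front wall upright, 75 mm high, 85 mm ahead of the origin; from its top edge the panel rises backwards at 32 degrees to level for 200 mm, to 181 mm height. Button on the panel's -y side, lever on its +y side; a dark window above the lever.
- guard_bar (a point): Middle of the level bar of the steel guard hoop (12 mm round bar, along the box's y; its legs stand 85 mm either side of the middle). It runs straight above the test button, about 277 mm over the table: a gripper pointing straight down at the button hits it. Come in square to the panel, 32 degrees from vertical (25 to 45 will do), gripper body leaning to the box's front.
- test_button_top (a point): Centre of the test button's top. White round button, 36 mm across, in a black collar 54 mm across, 7 mm high; its top stands 20 mm out of the panel, 130 mm up the slope from the front edge, 50 mm to -y of the middle. Axes: x up the slope, y the box's y, z square out of the panel; press along -z.
- test_button (a joint): Travel of the test button in m: 0 out, 0.009 fully pressed. 1.5 N starts it, 5 N holds it fully down; it springs back when let go. The lever is released at 4 to 6 mm. The button also dips by itself while the lever is being latched.
- trip_lever (a joint): Lever angle in rad: about 0 = up and latched (start; it leans 47 degrees from vertical to the front); grows as it drops by its weight, 1.15 = fully dropped (pointing to the front, 23 degrees below level). Its upper stop is -0.12. To latch, lift it past 0 to about -0.08 or the stop and let go; above 0.5 rad from the latch it swings free, nearer the latch resists by about 3 N at the handle.
- lever_grip (a point): Middle of the lever's handle, 90 mm from the hinge. Steel bar with a straight black handle 66 mm long (33 mm either way along the lever), 18 mm thick, 26 mm wide along the hinge axis; its flat sides face left and right: pinch there or lift from underneath. Axes turn with the lever; y is the box's y; hinge to handle is (-0.259, 0, 0.966) in them.
- lever_hinge (a point): Point on the hinge axis, mid lever, 14 mm out of the panel, 55 mm up the slope, 45 mm to +y of the panel's middle, between two steel cheeks 28 mm high and 38 mm apart over all. The lever swings in the plane square to the box's y axis. Axes turn with the lever.
- speed_box: The other control box, not to be used: smaller grey sloping box, 127 mm deep, 140 mm wide, up to 130 mm high (173 mm with its dial), with a black turning dial and no lever or hoop. Fixed to the table. Origin: centre of its underside.
- dial_mark (a point): Mark near the rim of the black dial on the other box, 20 mm off the dial's axis; the dial must not be turned.
- bucket: Dark grey bucket, 145 mm across, 130 mm high. Loose; origin at the centre of its underside (so for all below).
- bowl: Clay-coloured bowl, 120 mm across, 55 mm high. Loose.
- mug: White mug, 72 mm across, 85 mm high. Loose.
- brush: Brush, 180 mm long, lying. Loose.
- rib: Flat wooden potter's rib, 130 x 45 x 8 mm, lying. Loose.
- jar: Amber jar, 56 mm across, 70 mm high, standing between the two boxes. Loose.

How it is judged:
By the outcome, as a careful person would: the job done as asked, in the order asked, and still so for the second after the job is handed in, with the robot touching nothing.
It also fails if it takes over 56 s, if anything falls off the work surface, if the arm or the gripper's body presses on something with over 40 N, if the wrist force passes 120 N, or if a joint passes its speed limit or range.

ROBOT

A 6-joint arm with a two-finger parallel gripper is mounted at the origin on the work surface. World frame = base frame: x ahead of the robot, y to its left, z up, the work surface at z = 0. Lengths are in m, angles in rad, forces in N, time in s.
With the tool pointing down it reaches from about 0.425 to 0.95 m from the base axis. Payload 3.5 kg.
Tool frame: the origin (TCP) lies at the very end of the fingers, on their centre line; the grasp point (between the pads) lies 19 mm behind it; z points along the fingers, y is the direction in which the jaws open and shut (so a half turn about z gives the same grasp; the last joint's range is limited). The gripper opens to 85 mm and grips with 20 to 120 N. Pads are 22 mm wide; open, the fingers measure 114 mm over their backs; the gripper's body (76 mm by 85 mm) begins 54 mm behind the grasp point. The pads swing forward as they close: fully open they stand 13 mm farther back than shut.
Start: joints at [0.968, 0.286, 1.577, -0, 1.279, -0.15], TCP at [0.295, 0.607, 0.205] pointing down, gripper open.
Joint ranges: [-2.77, 2.77], [-0.9, 2.22], [0.21, 2.48], [-1.53, 4.67], [0.24, 2.81], [-2.84, 2.84]. Speed limits (rad/s): [2.79, 2.79, 3.14, 3.14, 3.14, 3.14].

INTERFACE

Orientations are given as [roll, pitch, yaw] about the fixed x, y, z axes, in that order (R = Rz(yaw) Ry(pitch) Rx(roll)).
In Python, from station import * gives the robot as it stands.
- The arm moves only by the tool apply_moves, never from a script. Its argument "motion" is a list of rows, each a list of 3 entries, a list of its own where there are three numbers: the opening, from 0 (shut) to 1 (fully open), then the shift along the tool's x, y, z in m, then the turn, a rotation vector about the tool's x, y, z in rad. In form: [[gripper, [dx, dy, dz], [wx, wy, wz]], ...]. A call has 1 to 20 rows; each row shifts and turns the commanded pose from where the row before left it, along the tool's axes as they then stand; what a row does not reach is not made up. A row lasts 1/12 s, in which the tool goes at most 41.7 mm and 7.16 degrees, less where a joint would pass 70% of its speed; a pose out of reach is approached as far as the arm can. A call with a gripper value outside its range is refused whole. The fingers move at their own pace and stop on an object; "grip_force" is the grip in N (left out, the last holds). Time passes only in rows, so rows that do not move let the fingers close. It gives the time, the measured TCP pose, the force and the opening at its end, in the units of the state.
- state(): the state, without advancing time (a new reading comes with each control period).
- read_camera(name): name is "scene" or "top" or "wrist"; returns the picture (400x640x3 uint8, blue, green, red); there is no depth.
- calibration(name): a dict with "camera_matrix" (3x3 intrinsics, pixels), "k1" (the pictures are not rectified: a ray, as slopes to the right and down, at radius r is drawn at 1 + k1 r^2 times it, then the intrinsics apply), "extrinsics" (4x4, takes a point from camera to world coordinates). Camera axes: x right, y up, looking along -z (the intrinsics and any distortion apply to the point x, -y, -z); pixel columns grow to the right and rows downward; lengths in m; the calibration is good to about 2 mm. A picture is of the moment at which its call begins: read the wrist's pose just before it. calibration takes no time and is no camera call; for the wrist camera it gives the pose at the moment of the call.
- job_done(): hands the job in, once; it reports no verdict.
The state is a dict: "time_s": time; "joint_positions": joint angles; "dq": joint speeds; "joint_torque": joint torques, N m; "tool_pos": TCP position; "tool_rot": TCP orientation; "contact_force": force on the tool from outside, world axes, zero at the start; "wrist_torque": the same for the moment, N m; "gripper_width": opening from 0.0 (shut) to 1.0 (fully open).
Only numpy, scipy, OpenCV 4.12 (cv2) and the standard library are available. Lean on these libraries where they do the work, as an engineer would, in place of code of your own. Each camera call takes 0.05 s, during which the arm holds its last target.

## Working session

There is one attempt and no reset: what is moved stays moved. The work goes in short steps, Python scripts to look and compute and a tool call to move; the robot and the scene stay as the last step left them, time stands still between calls to the robot, and variables do not carry over. Pictures are saved under pics/ and viewed, and the job is handed in when it is done.

Besides the shell and the picture viewer there is one more tool, called after "Request:" by a JSON object that holds its "op" and its "data". apply_moves: Moves the arm, as the interface text tells. Its arguments: {"type":"object","properties":{"motion":{"type":"array","items":{"type":"array"}},"grip_force":{"type":"number"}},"required":["motion"]}

```bash
ls; mkdir -p pics
python3 - <<'E'
from station import *
import cv2
print(state())
for n in ["scene","top","wrist"]:
    c=calibration(n); print(n,c)
    cv2.imwrite(f"pics/{n}0.png",read_camera(n))
E
```

```text
pics
{'time_s': 0.0, 'joint_positions': array([ 9.68023663e-01,  2.87199225e-01,  1.57820488e+00,  1.06427673e-05,
        1.27858661e+00, -1.49973638e-01]), 'dq': array([ 0.00210462, -0.0012384 , -0.00085568,  0.00127055, -0.00274757,
       -0.00014652]), 'joint_torque': array([ 1.63016884e-03, -4.05979121e+01, -2.92626053e+01, -4.43257591e-06,
        5.77632964e-03,  6.62724148e-06]), 'tool_pos': array([0.29483863, 0.60639217, 0.20310978]), 'tool_rot': array([-3.13922303e+00, -3.68369765e-04,  2.68879011e+00]), 'contact_force': array([0.68597807, 0.2614583 , 0.48697288]), 'wrist_torque': array([ 0.00219074, -0.01447862, -0.00179668]), 'gripper_width': 0.9976049026258822}
scene {'camera_matrix': array([[382.756234  ,   0.        , 314.00728888],
       [  0.        , 382.756234  , 201.21275579],
       [  0.        ,   0.        ,   1.        ]]), 'k1': -0.01249236094203696, 'extrinsics': array([[ 0.76092033, -0.56190786,  0.32443768,  0.92267184],
       [ 0.64870389,  0.64838286, -0.39847575, -0.49962563],
       [ 0.01354682,  0.51367229,  0.85787952,  1.24627012],
       [ 0. 
[... 283 characters left out ...]
851891,  0.99275161, -0.11988187,  0.40483523],
       [-0.99953694, -0.01195609, -0.02798144, -0.00187496],
       [-0.02921193,  0.11958799,  0.99239376,  1.2227982 ],
       [ 0.        ,  0.        ,  0.        ,  1.        ]])}
wrist {'camera_matrix': array([[330.68703997,   0.        , 318.86191916],
       [  0.        , 330.68703997, 195.96821836],
       [  0.        ,   0.        ,   1.        ]]), 'k1': -0.035850718725037686, 'extrinsics': array([[ 0.43794541, -0.85795205, -0.26855558,  0.22620927],
       [ 0.89899937,  0.41728704,  0.13293476,  0.63933487],
       [-0.00198689, -0.29964947,  0.9540473 ,  0.37334544],
       [ 0.        ,  0.        ,  0.        ,  1.        ]])}
```

View pics/scene0.png

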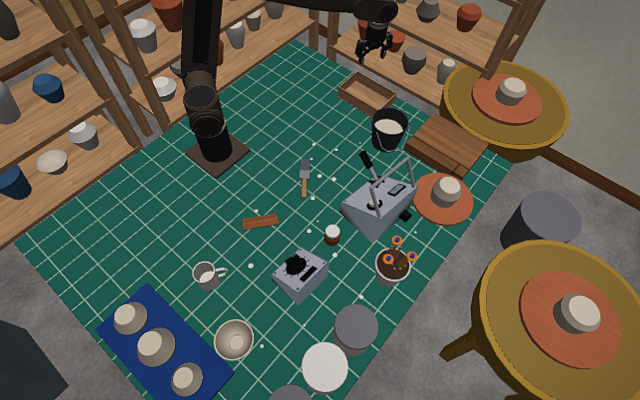

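View pics/top0.png

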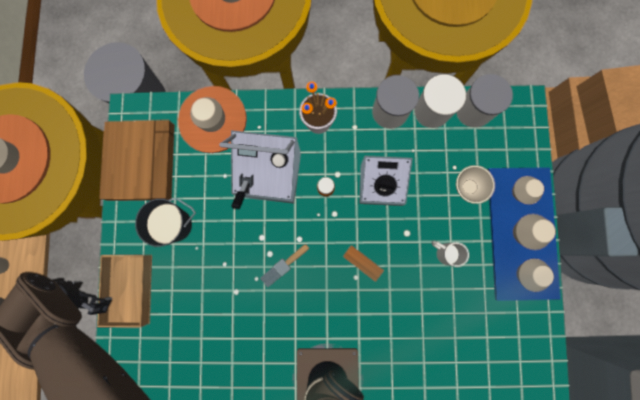

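View pics/wrist0.png

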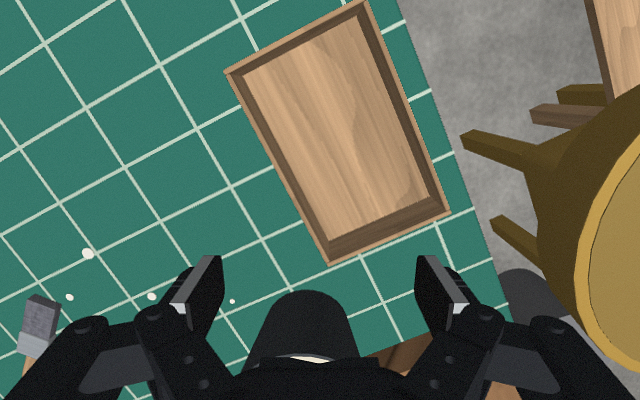

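The switch box sits at about (265,165) in the top view with its lever at (240,190), its button at (279,160) and its front towards the robot. The speed box is at (385,180) and the jar is between them. I'll zoom in next.

Run:
```python
import cv2
a=cv2.imread("pics/top0.png")[115:225,210:320]; b=cv2.imread("pics/scene0.png")[135:255,320:440]
cv2.imwrite("pics/z.png",cv2.resize(a,None,fx=5.4,fy=5.4,interpolation=cv2.INTER_CUBIC))
cv2.imwrite("pics/z2.png",cv2.resize(b,None,fx=5,fy=5,interpolation=cv2.INTER_CUBIC))
```

```text
(no output)
```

View pics/z.png

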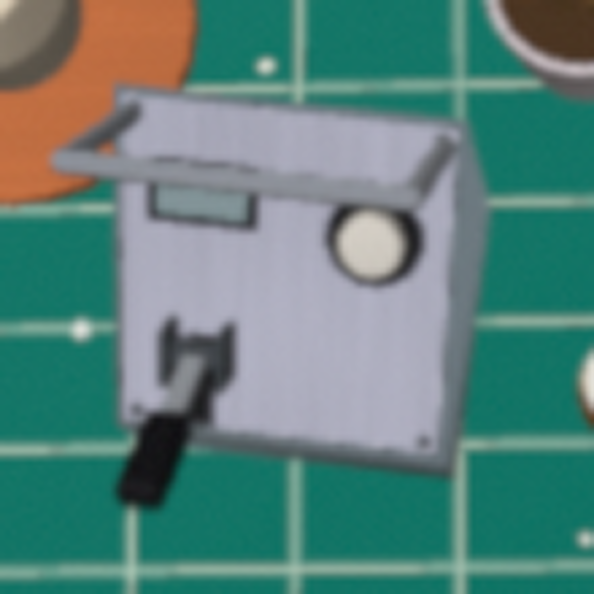

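View pics/z2.png

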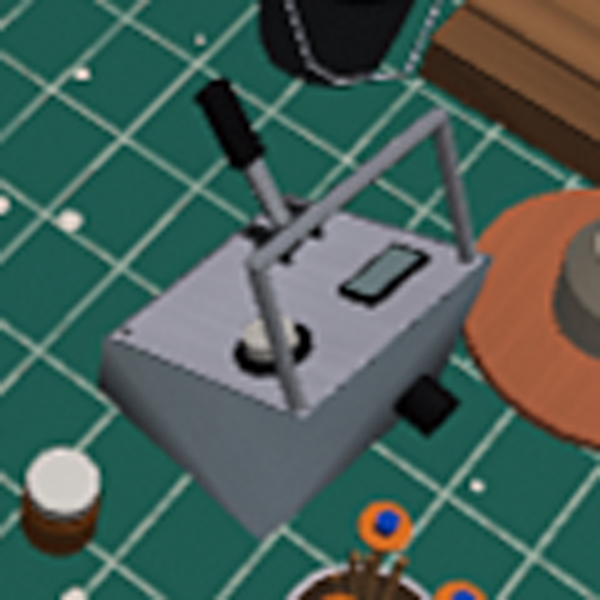

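```bash
cat > h.py <<'E'
from station import *
import numpy as np, cv2
from scipy.spatial.transform import Rotation as R
def ray(c,uv):
    K=c["camera_matrix"]; d=cv2.undistortPoints(np.array([[uv]],float),K,np.array([c["k1"],0,0,0,0]))[0,0]
    E=c["extrinsics"]; v=E[:3,:3]@np.array([d[0],-d[1],-1.]); return E[:3,3],v/np.linalg.norm(v)
def onz(c,uv,z):
    o,v=ray(c,uv); return o+v*(z-o[2])/v[2]
def proj(c,P):
    E=c["extrinsics"]; p=E[:3,:3].T@(np.asarray(P)-E[:3,3]); a,b=p[0]/-p[2],-p[1]/-p[2]; f=1+c["k1"]*(a*a+b*b)
    K=c["camera_matrix"]; return np.array([K[0,0]*a*f+K[0,2],K[1,1]*b*f+K[1,2]])
S,C=np.sin(np.radians(32)),np.cos(np.radians(32))
def panel(u,y,n): # box frame: u up slope, y, n out
    return np.array([-.085+u*C-n*S, y, .075+u*S+n*C])
E
cat > fit.py <<'E'
from h import *
obs=[("top",(118,86),panel(.2,.095,0)),("top",(460,122),panel(.2,-.095,0)),("top",(122,422),panel(0,.095,0)),("top",(449,456),panel(0,-.095,0)),("top",(371,243),panel(.13,-.05,.02)),
("scene",(103,340),panel(0,-.095,0)),("scene",(303,413),panel(.2,-.095,0)),("scene",(489,258),panel(.2,.095,0)),("scene",(263,330),panel(.13,-.05,.02))]
W=[];B=[]
for n,(X,Y),b in obs:
    s,o=(5.4,(210,115)) if n=="top" else (5,(320,135))
    uv=((X+.5)/s-.5+o[0],(Y+.5)/s-.5+o[1]); W.append(onz(calibration(n),uv,b[2])); B.append(b)
W=np.array(W);B=np.array(B)
def fit(i):
    w=W[i,:2];b=B[i,:2];wc,bc=w.mean(0),b.mean(0);w=w-wc;b=b-bc
    yaw=np.arctan2((b[:,0]*w[:,1]-b[:,1]*w[:,0]).sum(),(b*w).sum())
    r=np.array([[np.cos(yaw),-np.sin(yaw)],[np.sin(yaw),np.cos(yaw)]]); t=wc-r@bc
    return t,yaw,W[i,:2]-(B[i,:2]@r.T+t)
for i in (np.arange(5),np.arange(5,9),np.arange(9)):
    t,y,e=fit(i); print(t,np.degrees(y)); print((e*1000).round(1).tolist())
E
python3 fit.py
```

```text
[0.65141423 0.18474594] -6.612049129840498
[[-1.8, -2.5], [-3.2, 3.6], [1.8, -1.0], [1.6, -0.5], [1.4, 0.3]]
[0.64740664 0.1858557 ] -6.866506384011514
[[2.3, -0.5], [-3.0, 6.4], [0.1, -4.2], [0.6, -1.7]]
[0.64964189 0.185236  ] -6.825423606188357
[[-0.3, -2.6], [-1.0, 3.4], [3.2, -1.7], [3.7, -1.4], [3.4, -0.1], [0.0, 0.2], [-5.4, 7.0], [-2.1, -3.6], [-1.7, -1.0]]
```

```bash
cat >> h.py <<'E'
T0=np.array([.650,.185,0]); YAW=np.radians(-6.7); RB=R.from_euler('z',YAW).as_matrix()
def w(b): return T0+RB@np.asarray(b,float)
def rot(lean): # lean deg from vertical, body to box front
    a=np.radians(lean); z=RB@[np.sin(a),0,-np.cos(a)]; y=RB@[0,1,0]; return np.column_stack([np.cross(y,z),y,z])
def delta(P,M,s=None):
    s=s or state(); R0=R.from_euler('xyz',s["tool_rot"]).as_matrix(); d=np.asarray(P)-s["tool_pos"]
    rv=R.from_matrix(R0.T@M).as_rotvec()
    print("t",round(s["time_s"],2),"pos",s["tool_pos"].round(4),"F",s["contact_force"].round(1),"g",round(s["gripper_width"],2))
    print(" turn",rv.round(4),"n>=",np.degrees(np.linalg.norm(rv))/7.16," shift now-frame",(R0.T@d).round(4)," shift after-turn frame",(M.T@d).round(4))
BTN=w(panel(.13,-.05,.02))
E
python3 - <<'E'
from h import *
print(BTN, w([-.0458,.045,.116]))
M=rot(37); pre=BTN-M[:,2]*.10; print(pre)
delta(pre+[-.05,0,.12],M)
for n,u in (("bar",w([.0146,0,.277])),("barL",w([.0146,.085,.277])),("barR",w([.0146,-.085,.277]))):
    print(n,(proj(calibration("top"),u)-[210,115])*5.4,(proj(calibration("scene"),u)-[320,135])*5)
E
```

```text
[0.65871429 0.13363249 0.16085047] [0.60976297 0.2350362  0.116     ]
[0.59894379 0.14065391 0.24071402]
t 0.15 pos [0.295  0.6065 0.2034] F [-0.3  0.1  0.1] g 1.0
 turn [-0.1101 -0.6401 -0.3235] n>= 5.8068144511377175  shift now-frame [-0.4321 -0.3081 -0.1568]  shift after-turn frame [-0.3395 -0.4331  0.0589]
bar [235.25291138 179.88347353] [346.06409037 186.12606434]
barL [ 61.56831746 163.01685684] [434.37339319 112.60559403]
barR [410.76306447 197.06832215] [253.01710249 263.57434539]
```

Request:
{"op": "apply_moves", "data": {"motion": [[0,[0,0,-0.0314],[0,0,0]],[0,[0,0,-0.0314],[0,0,0]],[0,[0,0,-0.0314],[0,0,0]],[0,[0,0,-0.0314],[0,0,0]],[0,[0,0,-0.0314],[0,0,0]],[0,[-0.0309,-0.022,0],[0,0,0]],[0,[-0.0309,-0.022,0],[0,0,0]],[0,[-0.0309,-0.022,0],[0,0,0]],[0,[-0.0309,-0.022,0],[0,0,0]],[0,[-0.0309,-0.022,0],[0,0,0]],[0,[-0.0309,-0.022,0],[0,0,0]],[0,[-0.0309,-0.022,0],[0,0,0]],[0,[-0.0309,-0.022,0],[0,0,0]],[0,[-0.0309,-0.022,0],[0,0,0]],[0,[-0.0309,-0.022,0],[0,0,0]],[0,[-0.0309,-0.022,0],[0,0,0]],[0,[-0.0309,-0.022,0],[0,0,0]],[0,[-0.0309,-0.022,0],[0,0,0]],[0,[-0.0309,-0.022,0],[0,0,0]]]}}

```text
time_s: 1.73
tool_pos: [0.5499, 0.139, 0.3612]
tool_rot: [-3.142, -0.0, 2.689]
contact_force: [0.1, 0.2, -0.4]
gripper_width: 0.003
```

Request:
{"op": "apply_moves", "data": {"motion": [[0,[0,0,0],[-0.0138,-0.08,-0.0404]],[0,[0,0,0],[-0.0138,-0.08,-0.0404]],[0,[0,0,0],[-0.0138,-0.08,-0.0404]],[0,[0,0,0],[-0.0138,-0.08,-0.0404]],[0,[0,0,0],[-0.0138,-0.08,-0.0404]],[0,[0,0,0],[-0.0138,-0.08,-0.0404]],[0,[0,0,0],[-0.0138,-0.08,-0.0404]],[0,[0,0,0],[-0.0138,-0.08,-0.0404]],[0,[0,0,0],[0,0,0]],[0,[0,0,0],[0,0,0]]]}}

```text
time_s: 2.57
tool_pos: [0.5486, 0.1408, 0.3606]
tool_rot: [3.139, 0.644, 3.022]
contact_force: [0.3, 0.0, 0.2]
gripper_width: 0.001
```

Run:
```python
from h import *
M=rot(37); pre=BTN-M[:,2]*.10
delta(pre,M)
c=calibration("wrist");cv2.imwrite("pics/w1.png",read_camera("wrist")); cv2.imwrite("pics/s1.png",read_camera("scene"))
print(proj(c,BTN), state()["joint_positions"])
```

```text
t 2.57 pos [0.5486 0.1408 0.3606] F [0.3 0.  0.2] g 0.0
 turn [ 0.0012 -0.0018 -0.002 ] n>= 0.02345733368932469  shift now-frame [0.032  0.0055 0.1259]  shift after-turn frame [0.0322 0.0057 0.1259]
[324.32124993 131.39196365] [ 0.14884751 -0.38030776  2.03560459 -0.20714205  0.86743267 -1.21933304]
```

View pics/w1.png

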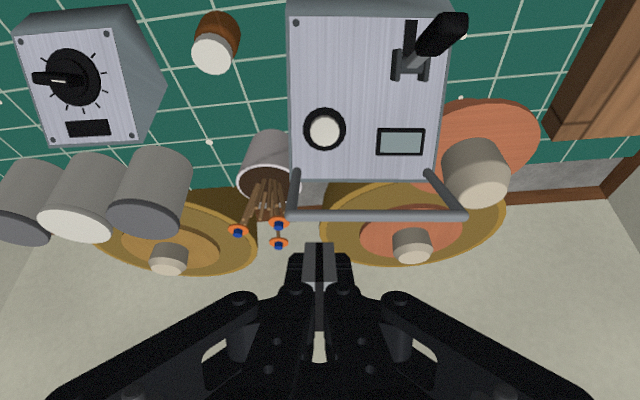

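View pics/s1.png

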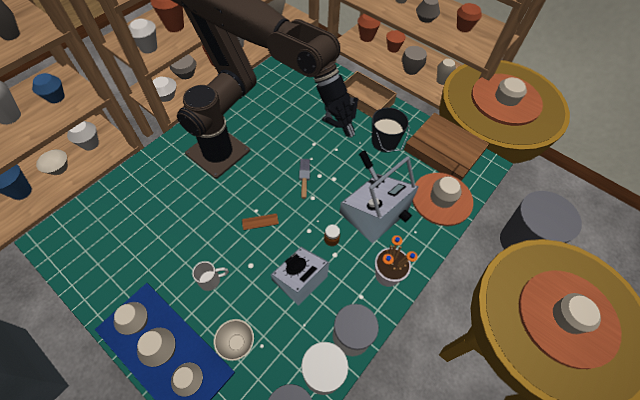

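The button appears at (323,131) against a predicted (324,131), so the box pose is good. Approach square to the panel.

Request:
{"op": "apply_moves", "data": {"motion": [[0,[0.016,0.0028,0],[0,0,0]],[0,[0.016,0.0028,0],[0,0,0]],[0,[0,0,0.021],[0,0,0]],[0,[0,0,0.021],[0,0,0]],[0,[0,0,0.021],[0,0,0]],[0,[0,0,0.021],[0,0,0]],[0,[0,0,0.021],[0,0,0]],[0,[0,0,0.021],[0,0,0]],[0,[0,0,0.02],[0,0,0]],[0,[0,0,0.02],[0,0,0]],[0,[0,0,0.02],[0,0,0]],[0,[0,0,0.02],[0,0,0]],[0,[0,0,0],[0,0,0]],[0,[0,0,0],[0,0,0]]]}}

```text
time_s: 3.83
tool_pos: [0.6487, 0.1347, 0.1766]
tool_rot: [3.14, 0.644, 3.022]
contact_force: [0.4, -0.2, 0.4]
gripper_width: -0.0
```

Run:
```python
from h import *
M=rot(37)
delta(BTN,M)
c=calibration("wrist");cv2.imwrite("pics/w2.png",read_camera("wrist")); cv2.imwrite("pics/s2.png",cv2.resize(read_camera("scene")[120:270,300:460],None,fx=4,fy=4))
```

```text
t 3.83 pos [0.6487 0.1347 0.1766] F [ 0.4 -0.2  0.4] g -0.0
 turn [ 0.0003 -0.0021 -0.0021] n>= 0.024035361101300248  shift now-frame [0.0014 0.0001 0.0187]  shift after-turn frame [0.0014 0.0001 0.0187]
```

View pics/w2.png

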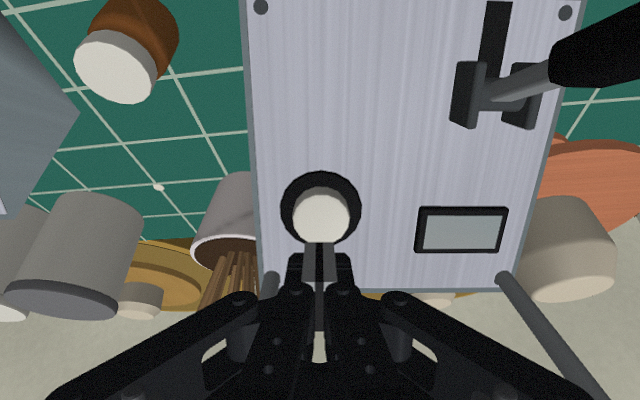

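View pics/s2.png

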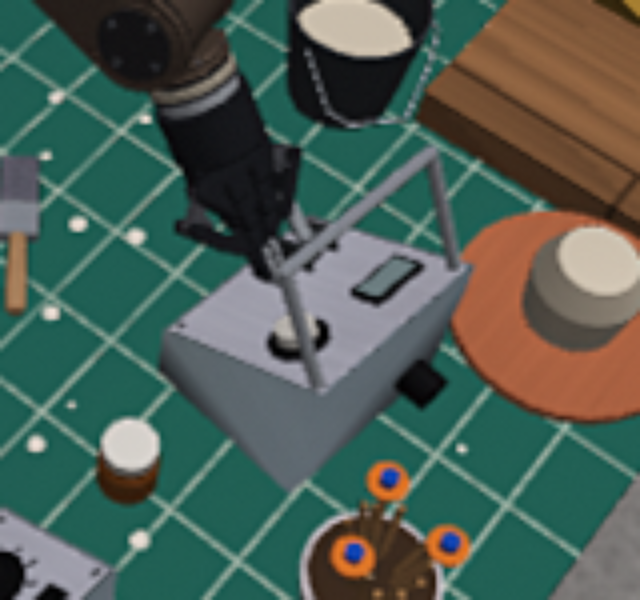

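Request:
{"op": "apply_moves", "data": {"motion": [[0,[0.0007,0,0.008],[0,0,0]],[0,[0.0007,0,0.008],[0,0,0]],[0,[0,0,0.003],[0,0,0]],[0,[0,0,0.003],[0,0,0]],[0,[0,0,0.003],[0,0,0]],[0,[0,0,0.001],[0,0,0]],[0,[0,0,0],[0,0,0]],[0,[0,0,0],[0,0,0]]]}}

```text
time_s: 4.6
tool_pos: [0.6626, 0.1335, 0.1563]
tool_rot: [3.139, 0.647, 3.023]
contact_force: [-0.4, -0.0, -1.0]
gripper_width: 0.001
```

Run:
```python
from h import *
M=rot(37)
delta(BTN,M)
cv2.imwrite("pics/w3.png",read_camera("wrist"))
```

```text
t 4.6 pos [0.6626 0.1335 0.1563] F [-0.4 -0.  -1. ] g 0.0
 turn [ 0.0015  0.0008 -0.0013] n>= 0.017134097664420075  shift now-frame [ 0.0003 -0.0003 -0.006 ]  shift after-turn frame [ 0.0003 -0.0004 -0.006 ]
```

View pics/w3.png

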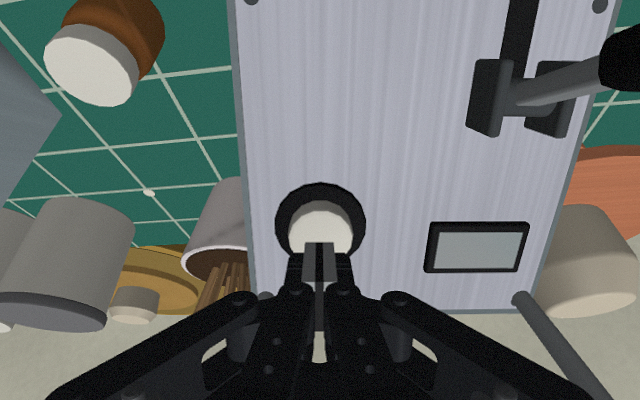

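Hardly any contact yet and the lever is still up, so I'll go a little deeper.

Request:
{"op": "apply_moves", "data": {"motion": [[0,[0,0,0.002],[0,0,0]],[0,[0,0,0.002],[0,0,0]],[0,[0,0,0],[0,0,0]]]}}

```text
time_s: 4.9
tool_pos: [0.6649, 0.1332, 0.1527]
tool_rot: [3.139, 0.646, 3.023]
contact_force: [0.1, -0.2, 0.6]
gripper_width: 0.001
```

Request:
{"op": "apply_moves", "data": {"motion": [[0,[0,0,0.002],[0,0,0]],[0,[0,0,0],[0,0,0]],[0,[0,0,0],[0,0,0]]]}}

```text
time_s: 5.15
tool_pos: [0.6661, 0.1331, 0.1512]
tool_rot: [3.139, 0.646, 3.023]
contact_force: [-1.0, -0.0, -0.4]
gripper_width: 0.002
```

Run:
```python
from h import *
M=rot(37)
delta(BTN,M)
cv2.imwrite("pics/w4.png",read_camera("wrist"))
```

```text
t 5.15 pos [0.6661 0.1331 0.1512] F [-1.  -0.  -0.4] g 0.0
 turn [ 0.0014  0.0004 -0.0014] n>= 0.015960149552895472  shift now-frame [ 0.0001 -0.0003 -0.0121]  shift after-turn frame [ 0.0001 -0.0003 -0.0121]
```

View pics/w4.png

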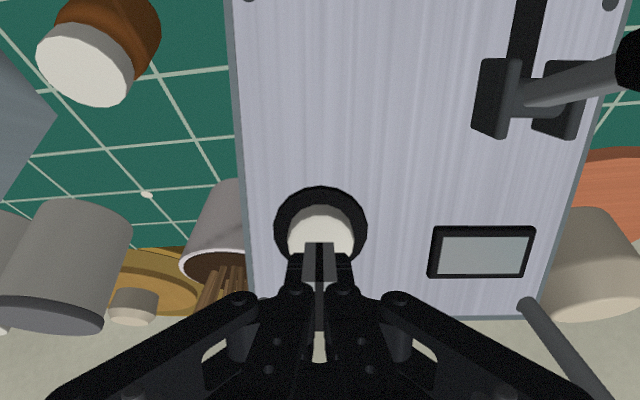

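Run:
```python
from h import *
c=calibration("wrist"); s=state(); print(s["tool_pos"])
print("btn",proj(c,BTN),"tcp",proj(c,s["tool_pos"]),"collar pts",[proj(c,w(panel(.13+a,-.05+b,.007))).round() for a,b in ((-.027,0),(0,.027),(0,-.027))],"btn pts", [proj(c,w(panel(.13+a,-.05+b,.02))).round() for a,b in ((-.018,0),(0,.018),(0,-.018))])
print("win? corner screws", proj(c,w(panel(0.2,.095,0))),proj(c,w(panel(0.2,-.095,0))))
for u in (0,.02): print(proj(c,w(panel(.13,-.05,u))))
cv2.imwrite("pics/w5.png",cv2.resize(read_camera("wrist")[170:310,230:410],None,fx=4,fy=4,interpolation=cv2.INTER_CUBIC))
cv2.imwrite("pics/s5.png",cv2.resize(read_camera("scene")[140:260,320:440],None,fx=5,fy=5,interpolation=cv2.INTER_CUBIC))
```

```text
[0.66613214 0.13307683 0.15134326]
btn [320.18841113 243.79992583] tcp [320.64132103 234.69792391] collar pts [array([320., 187.]), array([368., 232.]), array([272., 232.])] btn pts [array([320., 213.]), array([354., 244.]), array([286., 244.])]
win? corner screws [534.73269555 317.10390849] [252.3982415  319.54693479]
[320.01480462 226.02288239]
[320.18841113 243.79992583]
```

View pics/w5.png

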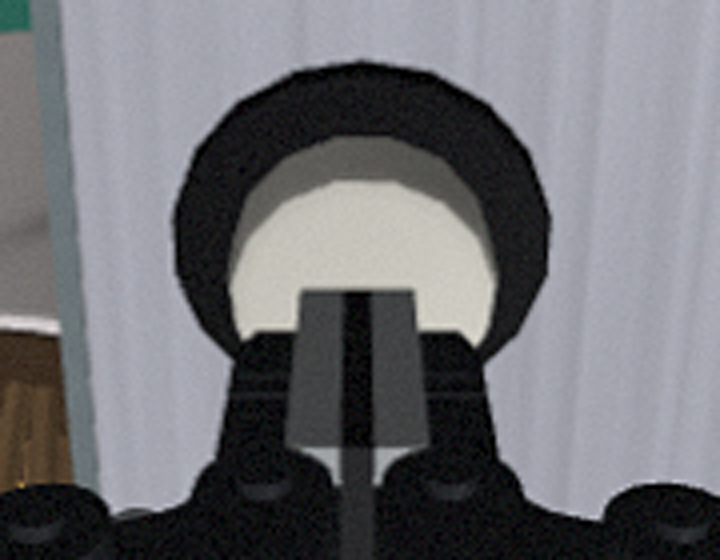

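View pics/s5.png

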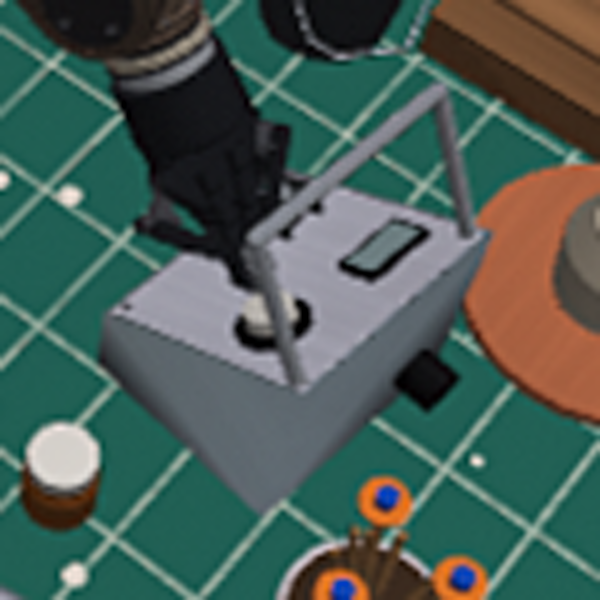

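Collar projection matches, and the button is still almost fully out (its upper edge is at row 215 against 213 predicted). The real fingertips evidently sit about 10 mm behind the stated TCP, so I'll keep advancing in small steps.

Request:
{"op": "apply_moves", "data": {"motion": [[0,[0,0,0.002],[0,0,0]],[0,[0,0,0.001],[0,0,0]],[0,[0,0,0],[0,0,0]],[0,[0,0,0],[0,0,0]]]}}

```text
time_s: 5.63
tool_pos: [0.6679, 0.1328, 0.1489]
tool_rot: [3.139, 0.646, 3.023]
contact_force: [0.3, -0.1, -0.5]
gripper_width: 0.002
```

Run:
```python
from h import *
s=state(); print(s["contact_force"],s["tool_pos"])
c=calibration("wrist"); print([proj(c,w(panel(.13-.018,-.05,.02-k*.001))).round(1) for k in (0,3,6,9)])
cv2.imwrite("pics/w6.png",cv2.resize(read_camera("wrist")[150:310,230:410],None,fx=4,fy=3.75,interpolation=cv2.INTER_CUBIC))
```

```text
[ 0.34138911 -0.14094757 -0.52665313] [0.66790288 0.13284459 0.14885705]
[array([320.2, 215.1]), array([320.2, 212.5]), array([320.2, 209.9]), array([320.1, 207.5])]
```

View pics/w6.png

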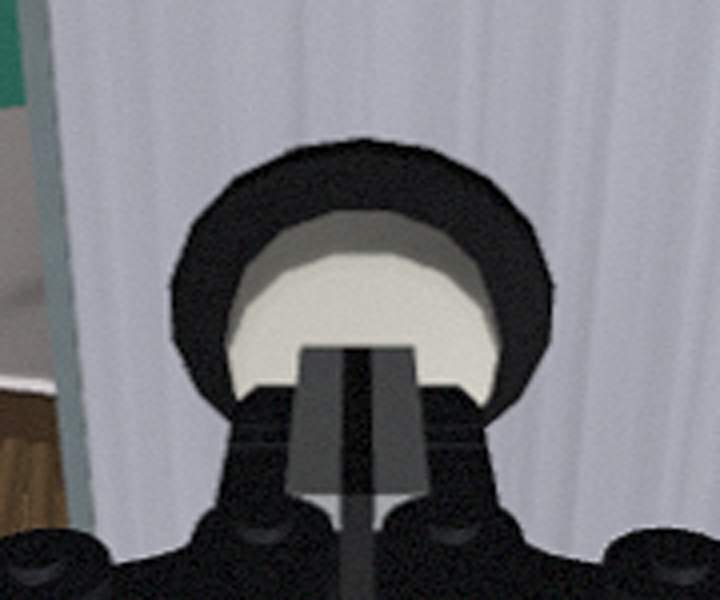

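Request:
{"op": "apply_moves", "data": {"motion": [[0,[0,0,0.002],[0,0,0]],[0,[0,0,0.001],[0,0,0]],[0,[0,0,0],[0,0,0]]]}}

```text
time_s: 5.93
tool_pos: [0.6697, 0.1326, 0.1464]
tool_rot: [3.139, 0.646, 3.023]
contact_force: [-0.1, -0.3, -0.2]
gripper_width: -0.005
```

Request:
{"op": "apply_moves", "data": {"motion": [[0,[0,0,0.002],[0,0,0]],[0,[0,0,0.001],[0,0,0]],[0,[0,0,0],[0,0,0]]]}}

```text
time_s: 6.18
tool_pos: [0.6715, 0.1324, 0.1439]
tool_rot: [3.139, 0.646, 3.023]
contact_force: [-1.3, 0.1, 0.6]
gripper_width: -0.001
```

Run:
```python
from h import *
s=state(); print(s["contact_force"],s["tool_pos"])
c=calibration("wrist"); print([proj(c,w(panel(.13-.018,-.05,.02-k*.001))).round(1) for k in (0,3,6,9)])
cv2.imwrite("pics/w7.png",cv2.resize(read_camera("wrist")[150:310,230:410],None,fx=4,fy=3.75,interpolation=cv2.INTER_CUBIC))
```

```text
[-1.26000696  0.06184317  0.63927018] [0.67147975 0.13240695 0.14387024]
[array([320.4, 219.8]), array([320.3, 217. ]), array([320.3, 214.4]), array([320.3, 211.8])]
```

View pics/w7.png

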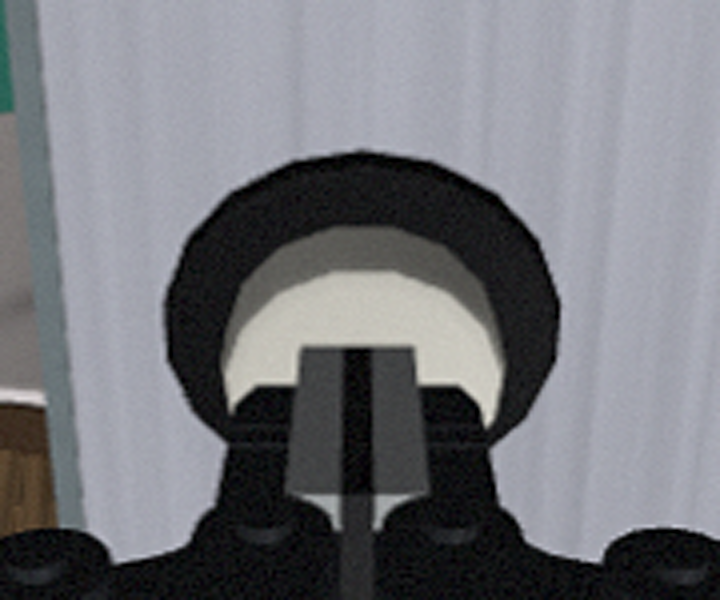

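Run:
```python
from h import *
c=calibration("wrist"); s=state(); Rt=R.from_euler('xyz',s["tool_rot"]).as_matrix()
for dz in (0,-.01,-.02,-.03,-.05):
  print(dz,[proj(c,s["tool_pos"]+Rt@[x,0,dz]).round(1).tolist() for x in (.011,0,-.011)], [proj(calibration("scene"),s["tool_pos"]+Rt@[x,0,dz]).round(1).tolist() for x in (.011,-.011)])
E=c["extrinsics"];print("cam in tool",Rt.T@(E[:3,3]-s["tool_pos"]),(Rt.T@E[:3,:3]).round(3))
cv2.imwrite("pics/s7.png",cv2.resize(read_camera("scene")[160:220,350:410],None,fx=10,fy=10,interpolation=cv2.INTER_CUBIC))
cv2.imwrite("pics/t7.png",cv2.resize(read_camera("top")[120:200,220:320],None,fx=7,fy=7,interpolation=cv2.INTER_CUBIC))
```

```text
0 [[320.7, 216.3], [320.7, 234.7], [320.7, 252.5]] [[372.8, 205.1], [377.3, 206.5]]
-0.01 [[320.8, 223.2], [320.8, 242.5], [320.7, 261.0]] [[371.8, 202.7], [376.3, 204.1]]
-0.02 [[320.9, 230.9], [320.9, 251.1], [320.8, 270.5]] [[370.8, 200.4], [375.3, 201.7]]
-0.03 [[321.0, 239.6], [321.0, 260.8], [321.0, 281.1]] [[369.9, 198.0], [374.3, 199.3]]
-0.05 [[321.3, 260.6], [321.3, 284.2], [321.2, 306.6]] [[367.8, 193.2], [372.3, 194.4]]
cam in tool [ 0.07614477 -0.00093474 -0.1698534 ] [[-0.     0.954  0.3  ]
 [ 1.     0.     0.   ]
 [ 0.     0.3   -0.954]]
```

View pics/s7.png

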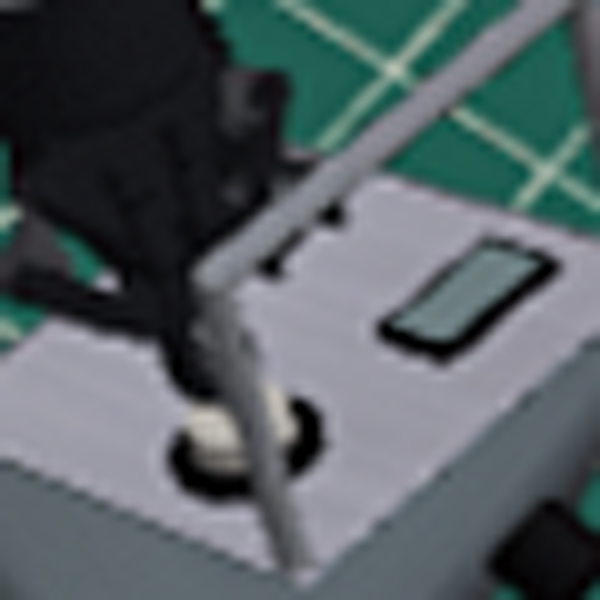

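View pics/t7.png

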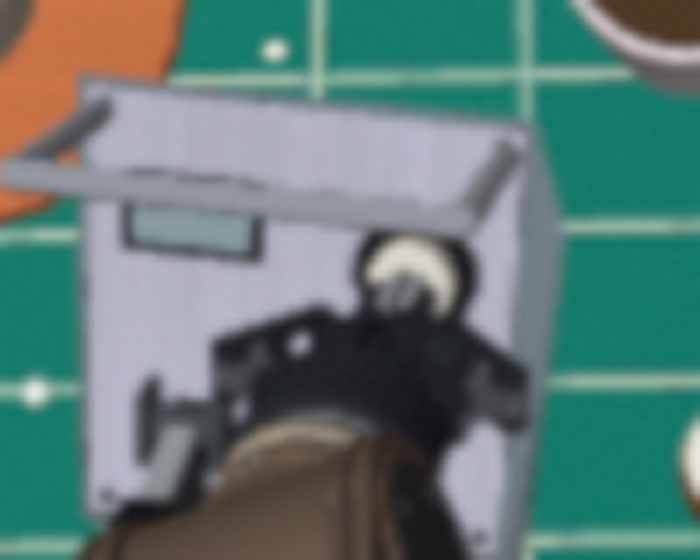

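Both views put the fingertips about 25–32 mm behind the reported TCP: scene at about (369.5,199.5), wrist tip edge at row 242. That explains the missing contact, with about 10 mm still to go.

Request:
{"op": "apply_moves", "data": {"motion": [[0,[0,0,0.002],[0,0,0]],[0,[0,0,0.002],[0,0,0]],[0,[0,0,0],[0,0,0]]]}}

```text
time_s: 6.58
tool_pos: [0.6739, 0.1321, 0.1406]
tool_rot: [3.139, 0.646, 3.023]
contact_force: [-0.1, -0.1, -0.5]
gripper_width: 0.003
```

Request:
{"op": "apply_moves", "data": {"motion": [[0,[0,0,0.002],[0,0,0]],[0,[0,0,0.001],[0,0,0]],[0,[0,0,0],[0,0,0]]]}}

```text
time_s: 6.83
tool_pos: [0.6756, 0.132, 0.1385]
tool_rot: [3.139, 0.646, 3.023]
contact_force: [-2.7, -0.2, 1.2]
gripper_width: -0.003
```

Request:
{"op": "apply_moves", "data": {"motion": [[0,[0,0,0.002],[0,0,0]],[0,[0,0,0.001],[0,0,0]],[0,[0,0,0],[0,0,0]]]}}

```text
time_s: 7.08
tool_pos: [0.6775, 0.1319, 0.1359]
tool_rot: [3.139, 0.646, 3.023]
contact_force: [-1.2, 0.6, -0.1]
gripper_width: 0.006
```

Run:
```python
from h import *
s=state(); print(s["contact_force"],s["tool_pos"])
c=calibration("wrist"); print([proj(c,w(panel(.13-.018,-.05,.02-k*.001))).round(1) for k in (0,3,6,9)])
cv2.imwrite("pics/w8.png",read_camera("wrist"))
```

```text
[-1.17412703  0.58230141 -0.08399745] [0.67749368 0.13185056 0.13592043]
[array([320.2, 228. ]), array([320.2, 224.9]), array([320.1, 221.9]), array([320.1, 219. ])]
```

View pics/w8.png

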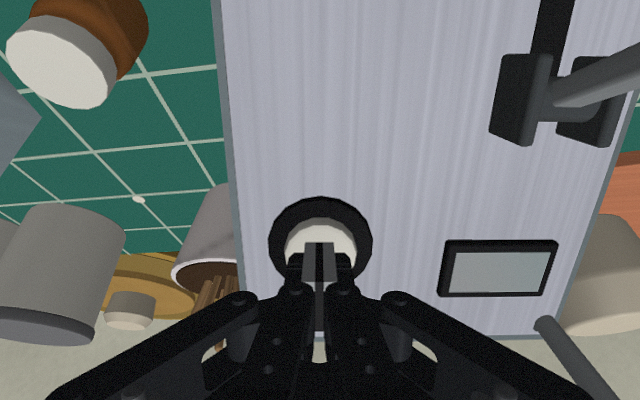

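Request:
{"op": "apply_moves", "data": {"motion": [[0,[0,0,0.002],[0,0,0]],[0,[0,0,0.002],[0,0,0]],[0,[0,0,0],[0,0,0]]]}}

```text
time_s: 7.38
tool_pos: [0.6798, 0.1316, 0.1329]
tool_rot: [3.139, 0.646, 3.023]
contact_force: [-4.2, 2.3, 2.4]
gripper_width: 0.002
```

Request:
{"op": "apply_moves", "data": {"motion": [[0,[0,0,0.002],[0,0,0]],[0,[0,0,0],[0,0,0]],[0,[0,0,0],[0,0,0]]]}}

```text
time_s: 7.63
tool_pos: [0.6801, 0.1315, 0.1327]
tool_rot: [3.141, 0.645, 3.023]
contact_force: [-17.2, 0.7, 13.1]
gripper_width: -0.0
```

Run:
```python
from h import *
s=state(); print(s["contact_force"],s["tool_pos"])
c=calibration("wrist"); print([proj(c,w(panel(.13-.018,-.05,.02-k*.001))).round(1) for k in (0,3,6,9)])
cv2.imwrite("pics/w9.png",read_camera("wrist"))
```

```text
[-17.18781398   0.71294508  13.12377758] [0.68008097 0.13154164 0.13266703]
[array([320.1, 231.4]), array([320.1, 228.1]), array([320., 225.]), array([320., 222.])]
```

View pics/w9.png

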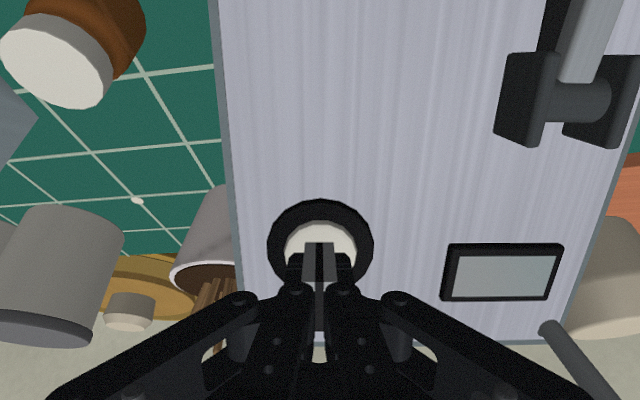

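The lever has dropped: it now points to the image top along the slot. The button is bottomed at about 21 N, so I'll retreat along the tool axis.

Request:
{"op": "apply_moves", "data": {"motion": [[0,[0,0,-0.004],[0,0,0]],[0,[0,0,-0.008],[0,0,0]],[0,[0,0,-0.02],[0,0,0]],[0,[0,0,-0.03],[0,0,0]],[0,[0,0,-0.03],[0,0,0]],[0,[0,0,-0.03],[0,0,0]],[0,[0,0,-0.03],[0,0,0]],[0,[0,0,-0.03],[0,0,0]],[0,[0,0,-0.03],[0,0,0]],[0,[0,0,0],[0,0,0]],[0,[0,0,0],[0,0,0]]]}}

```text
time_s: 8.6
tool_pos: [0.5547, 0.1463, 0.3037]
tool_rot: [3.137, 0.652, 3.023]
contact_force: [-0.8, -0.3, -0.4]
gripper_width: -0.002
```

Run:
```python
from h import *
s=state(); print(s["contact_force"],s["tool_pos"])
c=calibration("wrist"); cv2.imwrite("pics/w10.png",read_camera("wrist"))
cv2.imwrite("pics/s10.png",cv2.resize(read_camera("scene")[135:255,310:450],None,fx=5,fy=5,interpolation=cv2.INTER_CUBIC))
hin=w(panel(.055,.045,.014))
a=np.radians(-23)
for r in (.057,.09,.123): print(r,proj(c,w(panel(.055,.045,.014)+r*np.array([-np.cos(a),0,np.sin(a)]))),(proj(calibration("scene"),w(panel(.055,.045,.014)+r*np.array([-np.cos(a),0,np.sin(a)])))-[310,135])*5)
```

```text
[-0.77422075 -0.26401793 -0.3945471 ] [0.55470111 0.14632136 0.30373527]
0.057 [422.16033036  27.17872904] [275.44267635 203.65643027]
0.09 [427.81769463 -14.40257035] [243.48234937 188.68381796]
0.123 [433.94675161 -60.42608379] [212.50162227 174.17212992]
```

View pics/w10.png

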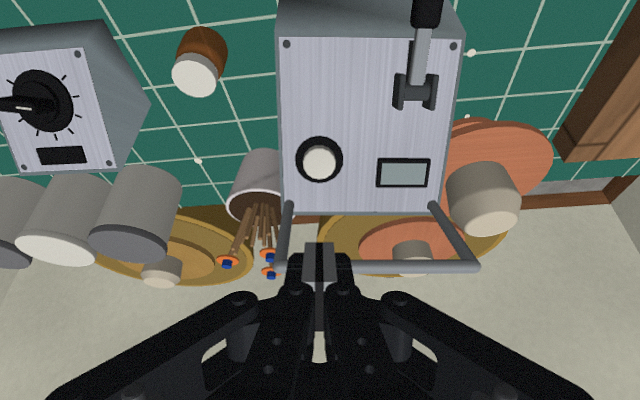

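View pics/s10.png

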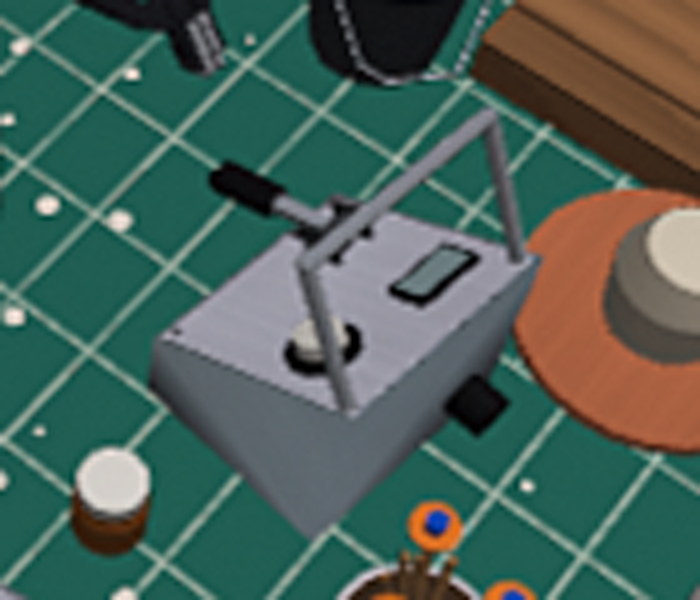

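The lever lies at its dropped pose exactly as predicted (scene crop tip at (212,174)) and the button is out. Next I'll check the fingertip offset against the reported TCP.

Run:
```python
from h import *
c=calibration("wrist"); s=state(); Rt=R.from_euler('xyz',s["tool_rot"]).as_matrix()
sc=calibration("scene")
for dz in (0,-.01,-.02,-.027,-.035): print(dz,[((proj(sc,s["tool_pos"]+Rt@[x,0,dz])-[310,135])*5).round() for x in (.011,-.011)])
cv2.imwrite("pics/s11.png",cv2.resize(read_camera("scene")[100:180,310:390],None,fx=7,fy=7,interpolation=cv2.INTER_CUBIC))
for a in (0,20,40,55,65):
  pass
H=w(panel(.055,.045,.014)-[.09*np.cos(np.radians(23)),0,.09*np.sin(np.radians(23))]); print("handle",H)
for L in (25,35): delta(H,rot(L))
```

```text
0 [array([211., 105.]), array([233., 109.])]
-0.01 [array([205.,  92.]), array([227.,  95.])]
-0.02 [array([199.,  78.]), array([222.,  81.])]
-0.027 [array([195.,  68.]), array([218.,  71.])]
-0.035 [array([191.,  57.]), array([213.,  60.])]
handle [0.52750692 0.24469906 0.08085243]
t 8.75 pos [0.554  0.1457 0.2987] F [ 0.   0.9 -0.3] g -0.0
 turn [ 0.0008  0.2074 -0.0011] n>= 1.6598642787413527  shift now-frame [0.1611 0.095  0.1516]  shift after-turn frame [0.1263 0.0953 0.1814]
t 8.75 pos [0.554  0.1457 0.2987] F [ 0.   0.9 -0.3] g -0.0
 turn [ 0.0007  0.0329 -0.0012] n>= 0.26341506414418986  shift now-frame [0.1611 0.095  0.1516]  shift after-turn frame [0.1559 0.0953 0.1567]
```

View pics/s11.png

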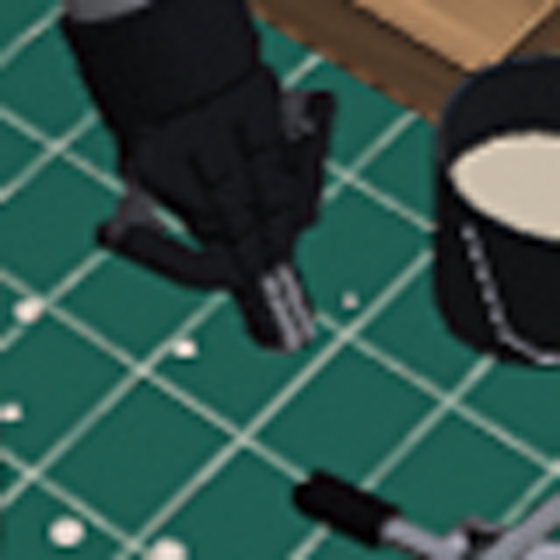

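Fingertips are confirmed about 27 mm behind the reported TCP, so the grasp point is about 46 mm behind it. Next: open and go to the pre-grasp pose at 30° lean.

```bash
cat >> h.py <<'E'
OFF=.047
def handle(elev,r=.09):
    a=np.radians(elev); return w(panel(.055,.045,.014)+r*np.array([-np.cos(a),0,np.sin(a)]))
def tcp(elev,lean,back=0,r=.09):
    M=rot(lean); return handle(elev,r)+M[:,2]*(OFF-back),M
E
python3 - <<'E'
from h import *
P,M=tcp(-23,30,.09); print(P); delta(P,M)
P,M=tcp(-23,30,0); print(P)
E
```

```text
[0.50615376 0.24720748 0.11809152]
t 8.75 pos [0.554  0.1457 0.2987] F [ 0.   0.9 -0.3] g -0.0
 turn [ 0.0007  0.1202 -0.0012] n>= 0.9615675217044385  shift now-frame [0.156  0.095  0.1089]  shift after-turn frame [0.1417 0.0953 0.1267]
[0.55084643 0.2419573  0.04014924]
```

Request:
{"op": "apply_moves", "data": {"motion": [[0.7,[0,0,0],[0,0.06,0]],[0.7,[0,0,0],[0,0.06,0]],[0.7,[0.0236,0.0159,0],[0,0,0]],[0.7,[0.0236,0.0159,0],[0,0,0]],[0.7,[0.0236,0.0159,0],[0,0,0]],[0.7,[0.0236,0.0159,0],[0,0,0]],[0.7,[0.0236,0.0159,0],[0,0,0]],[0.7,[0.0236,0.0159,0],[0,0,0]],[0.7,[0,0,0.025],[0,0,0]],[0.7,[0,0,0.025],[0,0,0]],[0.7,[0,0,0.025],[0,0,0]],[0.7,[0,0,0.025],[0,0,0]],[0.7,[0,0,0.027],[0,0,0]],[0.7,[0,0,0],[0,0,0]],[0.7,[0,0,0],[0,0,0]]]}}

```text
time_s: 10.0
tool_pos: [0.5059, 0.2467, 0.116]
tool_rot: [-3.14, 0.52, 3.024]
contact_force: [-0.5, 0.2, 0.9]
gripper_width: 0.698
```

Run:
```python
from h import *
P,M=tcp(-23,30,0); delta(P,M); s=state();print(s["joint_positions"].round(2))
c=calibration("wrist"); cv2.imwrite("pics/w12.png",read_camera("wrist")); cv2.imwrite("pics/s12.png",cv2.resize(read_camera("scene")[115:235,290:430],None,fx=5,fy=5,interpolation=cv2.INTER_CUBIC))
print(proj(c,handle(-23)),proj(c,handle(-23,.123)))
```

```text
t 10.0 pos [0.5059 0.2467 0.116 ] F [-0.5  0.2  0.9] g 0.7
 turn [-0.0021 -0.0036 -0.0005] n>= 0.0331819688747728  shift now-frame [-0.0015  0.0007  0.0883]  shift after-turn frame [-0.0012  0.0006  0.0883]
[ 0.39 -0.06  2.21 -0.46  0.59 -0.73]
[321.27020798 211.57236199] [321.36205723 165.48747256]
```

View pics/w12.png

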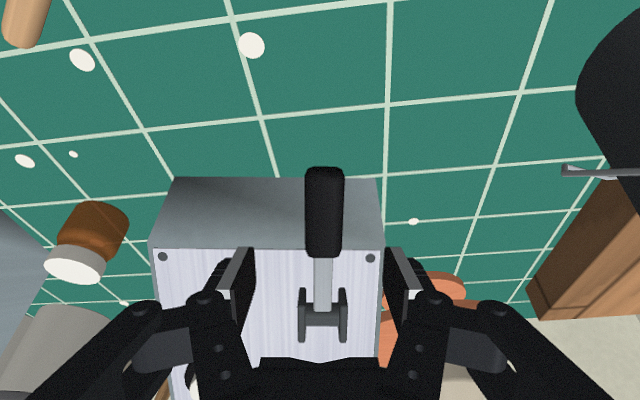

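View pics/s12.png

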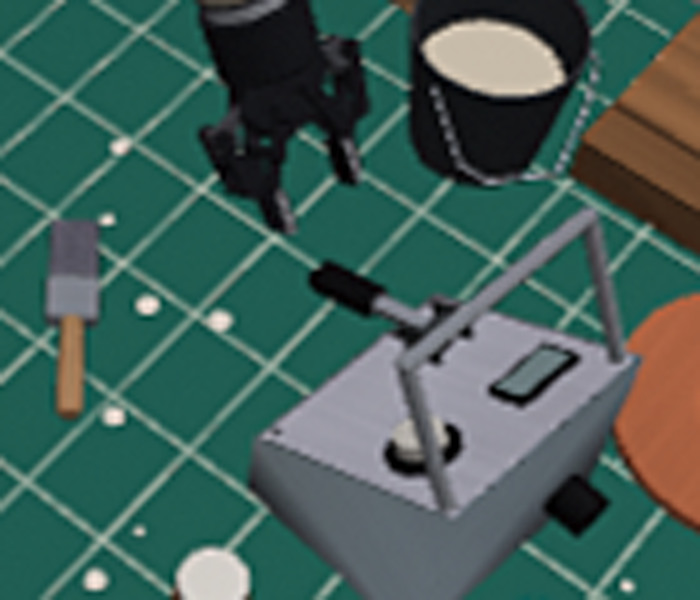

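Handle at (324,212) against a predicted (321,211). Before choosing how far to tilt, I'll fit a simple kinematic model to check joint limits.

```bash
cat > kin.py <<'E'
from h import *
from scipy.optimize import least_squares
D=[([.968024,.287199,1.578205,0,1.278587,-.149974],[.29484,.60639,.20311],[-3.139223,-.000368,2.68879]),
([.14884751,-.38030776,2.03560459,-.20714205,.86743267,-1.21933304],[.5486,.1408,.3606],[3.139,.644,3.022]),
(state()["joint_positions"],state()["tool_pos"],state()["tool_rot"])]
r=lambda ax,a: R.from_euler(ax,a).as_matrix()
def fk(q,p):
    h,a0,L1,L2,Lt=p; A=r('z',q[0]); x=A@[a0,0,h]; A=A@r('y',q[1]); x=x+A@[0,0,L1]; A=A@r('y',q[2])@r('z',q[3]); x=x+A@[0,0,L2]
    A=A@r('y',q[4]); x=x+A@[0,0,Lt]; return x,A@r('z',q[5])
f=least_squares(lambda p: np.concatenate([fk(q,p)[0]-x for q,x,_ in D]),[.3,0,.4,.4,.2])
PP=f.x
if __name__=="__main__":
    print(PP,f.fun.round(4))
    for q,x,e in D: print((R.from_matrix(fk(q,PP)[1].T@R.from_euler('xyz',e).as_matrix())).as_rotvec().round(3))
    q=np.array(D[2][0]); 
    C=fk(q,PP)[1].T@R.from_euler('xyz',D[2][2]).as_matrix()
    lo=[-2.77,-.9,.21,-1.53,.24,-2.84];hi=[2.77,2.22,2.48,4.67,2.81,2.84]
    for elev,lean in ((-23,30),(0,35),(0,20),(25,40),(25,30),(50,20),(50,30),(50,35),(50,40),(50,45),(50,55),(50,65)):
        P,M=tcp(elev,lean)
        g=lambda q:np.r_[(fk(q,PP)[0]-P)*10,R.from_matrix((fk(q,PP)[1]@C).T@M).as_rotvec()]
        o=least_squares(g,q); print(elev,lean,o.x.round(2),o.cost.round(5),"BAD" if (o.x<lo).any() or (o.x>hi).any() else "")
E
python3 kin.py
```

```text
[ 0.20686959  0.14170563  0.10810821  0.52649679 -0.08635945] [ 0.0886 -0.0492  0.0409  0.019  -0.042  -0.0288 -0.0159 -0.0197 -0.0121]
[-0.     0.     1.571]
[-0.002  0.002  1.57 ]
[-0.    -0.     1.571]
-23 30 [ 0.38  0.8   1.42 -0.51  0.51 -0.68] 0.0 
0 35 [ 0.38  0.59  1.56 -0.59  0.51 -0.63] 0.0 
0 20 [ 0.4   0.47  1.73 -0.28  0.65 -0.85] 0.0 
25 40 [ 0.36  0.5   1.56 -0.64  0.53 -0.62] 0.0 
25 30 [ 0.38  0.43  1.68 -0.43  0.61 -0.78] 0.0 
50 20 [ 0.38  0.35  1.71 -0.23  0.78 -0.94] 0.0 
50 30 [ 0.36  0.46  1.57 -0.38  0.67 -0.85] 0.0 
50 35 [ 0.35  0.51  1.51 -0.46  0.62 -0.79] 0.0 
50 40 [ 0.35  0.55  1.44 -0.56  0.58 -0.72] 0.0 
50 45 [ 0.34  0.59  1.39 -0.66  0.54 -0.64] 0.0 
50 55 [ 0.33  0.64  1.29 -0.91  0.47 -0.45] 0.0 
50 65 [ 0.33  0.67  1.21 -1.21  0.43 -0.2 ] 0.0
```

```bash
sed -i 's/h,a0,L1,L2,Lt=p; A=r(.z.,q\[0\]); x=A@\[a0,0,h\]/h,d,L1,L2,Lt=p; A=r("z",q[0]); x=A@[0,d,h]/; s/\[.3,0,.4,.4,.2\]/[.25,.1,.4,.4,.25]/' kin.py; python3 kin.py
```

```text
[0.22239538 0.0997177  0.43078364 0.56802224 0.26654331] [-0.     -0.0021  0.0009 -0.0023 -0.0003  0.0011  0.0031  0.0026 -0.002 ]
[-0.     0.     1.571]
[-0.002  0.002  1.57 ]
[-0.    -0.     1.571]
-23 30 [ 0.35  0.13  2.17 -0.57  0.43 -0.63] 0.0 
0 35 [ 0.37  0.05  2.2  -0.7   0.43 -0.51] 0.0 
0 20 [ 0.32  0.09  2.09 -0.24  0.65 -0.96] 0.0 
25 40 [ 0.38 -0.01  2.2  -0.81  0.44 -0.42] 0.0 
25 30 [ 0.35  0.01  2.13 -0.43  0.56 -0.79] 0.0 
50 20 [ 0.3   0.06  1.99 -0.2   0.78 -1.04] 0.0 
50 30 [ 0.32  0.01  2.07 -0.38  0.61 -0.87] 0.0 
50 35 [ 0.34 -0.    2.11 -0.52  0.54 -0.73] 0.0 
50 40 [ 0.35 -0.01  2.14 -0.7   0.47 -0.56] 0.0 
50 45 [ 0.37 -0.02  2.18 -0.93  0.42 -0.33] 0.0 
50 55 [ 0.39 -0.02  2.23 -1.5   0.41  0.24] 0.0 
50 65 [ 0.41  0.01  2.28 -1.98  0.52  0.71] 0.0 BAD
```

Model fits to about 3 mm. A lean of up to 45° is reachable, so I'll use 30→40°. Inserting now.

Request:
{"op": "apply_moves", "data": {"motion": [[0.7,[0.001,0.001,0.02],[0,0,0]],[0.7,[0.001,0,0.02],[0,0,0]],[0.7,[0,0,0.02],[0,0,0]],[0.7,[0,0,0.015],[0,0,0]],[0.7,[0,0,0.012],[0,0,0]],[0.7,[0,0,0],[0,0,0]],[0.7,[0,0,0],[0,0,0]]]}}

```text
time_s: 10.68
tool_pos: [0.5494, 0.2445, 0.0448]
tool_rot: [3.139, 0.528, 3.023]
contact_force: [0.5, 0.5, -0.5]
gripper_width: 0.699
```

Run:
```python
from h import *
P,M=tcp(-23,30,0,.095); delta(P,M); s=state();print(s["joint_positions"].round(2))
c=calibration("wrist"); cv2.imwrite("pics/w13.png",read_camera("wrist")); cv2.imwrite("pics/s13.png",cv2.resize(read_camera("scene")[115:235,290:430],None,fx=5,fy=5,interpolation=cv2.INTER_CUBIC))
print(proj(c,handle(-23)),proj(c,handle(-23,.123)))
```

```text
t 10.68 pos [0.5494 0.2445 0.0448] F [ 0.5  0.5 -0.5] g 0.7
 turn [ 0.0022  0.0041 -0.0013] n>= 0.03838740944640175  shift now-frame [ 0.0058 -0.0024  0.0043]  shift after-turn frame [ 0.0058 -0.0024  0.0043]
[ 0.36  0.14  2.16 -0.58  0.43 -0.62]
[315.98121966 272.90110009] [315.54425506 205.37746968]
```

View pics/w13.png

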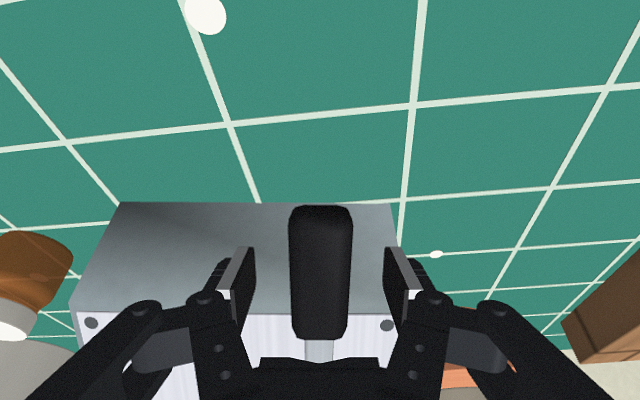

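View pics/s13.png

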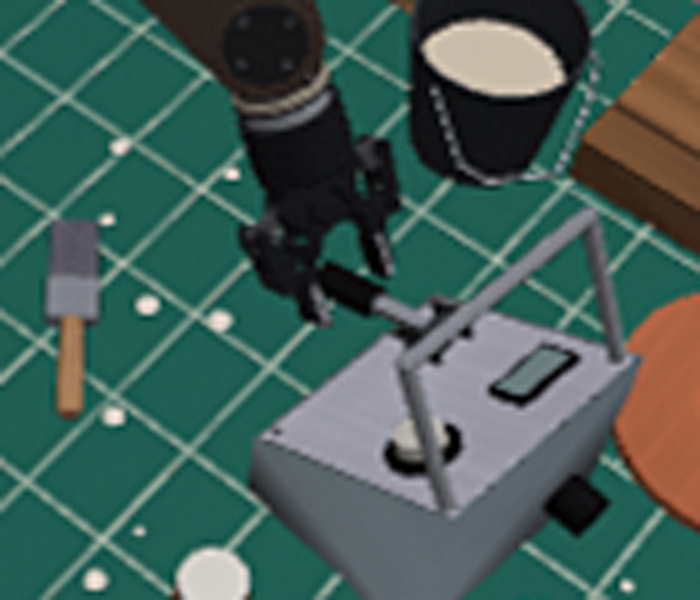

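Handle is centred between the pads (columns 254 and 386, handle at 320). Small trim, then close.

Request:
{"op": "apply_moves", "data": {"motion": [[0.7,[0.003,0,0.002],[0,0,0]],[0.7,[0.002,0,0.002],[0,0,0]],[0.1,[0,0,0],[0,0,0]],[0.1,[0,0,0],[0,0,0]],[0.1,[0,0,0],[0,0,0]],[0.1,[0,0,0],[0,0,0]],[0.1,[0,0,0],[0,0,0]],[0.1,[0,0,0],[0,0,0]]], "grip_force": 30}}

```text
time_s: 11.45
tool_pos: [0.5466, 0.2451, 0.0379]
tool_rot: [3.138, 0.527, 3.022]
contact_force: [-3.5, 3.3, 2.1]
gripper_width: 0.295
```

Run:
```python
from h import *
P,M=tcp(-23,30,0,.095); delta(P,M)
els=np.linspace(-23,50,19); ln=np.linspace(30,40,19)
pr=None
for e,l in zip(els,ln):
    P,M=tcp(e,l,0,.095)
    if pr is not None: print(round(e,1),(pr[1].T@(P-pr[0])).round(4)[[0,2]],R.from_matrix(pr[1].T@M).as_rotvec().round(4)[1])
    pr=(P,M)
cv2.imwrite("pics/w14.png",read_camera("wrist"))
```

```text
t 11.45 pos [0.5466 0.2451 0.0379] F [-3.5  3.3  2.1] g 0.29
 turn [ 0.0027  0.0031 -0.0019] n>= 0.03612490818614917  shift now-frame [-0.0001 -0.0026 -0.0003]  shift after-turn frame [-0.0001 -0.0026 -0.0003]
-18.9 [-0.0015 -0.0066] -0.0097
-14.9 [-0.002  -0.0065] -0.0097
-10.8 [-0.0026 -0.0064] -0.0097
-6.8 [-0.0031 -0.0062] -0.0097
-2.7 [-0.0036 -0.006 ] -0.0097
1.3 [-0.004  -0.0057] -0.0097
5.4 [-0.0045 -0.0054] -0.0097
9.4 [-0.0049 -0.0051] -0.0097
13.5 [-0.0053 -0.0047] -0.0097
17.6 [-0.0056 -0.0043] -0.0097
21.6 [-0.006  -0.0038] -0.0097
25.7 [-0.0063 -0.0034] -0.0097
29.7 [-0.0065 -0.0029] -0.0097
33.8 [-0.0067 -0.0024] -0.0097
37.8 [-0.0069 -0.0019] -0.0097
41.9 [-0.007  -0.0014] -0.0097
45.9 [-0.0071 -0.0008] -0.0097
50.0 [-0.0072 -0.0003] -0.0097
```

View pics/w14.png

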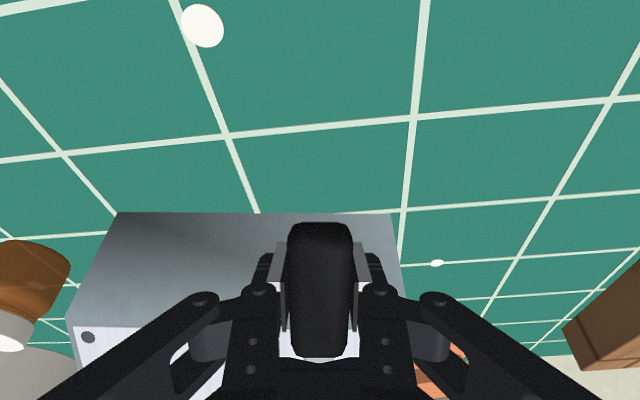

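Pinched: opening 0.295 ≈ 25 mm, so the handle is held. Lift along the arc in stages.

Request:
{"op": "apply_moves", "data": {"motion": [[0.1,[-0.0015,0,-0.0066],[0,-0.0097,0]],[0.1,[-0.002,0,-0.0065],[0,-0.0097,0]],[0.1,[-0.0026,0,-0.0064],[0,-0.0097,0]],[0.1,[-0.0031,0,-0.0062],[0,-0.0097,0]],[0.1,[-0.0036,0,-0.006],[0,-0.0097,0]],[0.1,[0,0,0],[0,0,0]]]}}

```text
time_s: 12.0
tool_pos: [0.5413, 0.2458, 0.0722]
tool_rot: [3.136, 0.576, 3.021]
contact_force: [0.4, 5.4, -2.3]
gripper_width: 0.298
```

Request:
{"op": "apply_moves", "data": {"motion": [[0.1,[-0.004,0,-0.0057],[0,-0.0097,0]],[0.1,[-0.0045,0,-0.0054],[0,-0.0097,0]],[0.1,[-0.0049,0,-0.0051],[0,-0.0097,0]],[0.1,[-0.0053,0,-0.0047],[0,-0.0097,0]],[0.1,[-0.0056,0,-0.0043],[0,-0.0097,0]],[0.1,[0,0,0],[0,0,0]]]}}

```text
time_s: 12.5
tool_pos: [0.547, 0.245, 0.1061]
tool_rot: [3.136, 0.623, 3.021]
contact_force: [0.3, 7.0, -2.1]
gripper_width: 0.301
```

Run:
```python
from h import *
P,M=tcp(17.6,35.6,0,.095); delta(P,M); print(state()["joint_positions"].round(2))
cv2.imwrite("pics/w15.png",read_camera("wrist")); cv2.imwrite("pics/s15.png",cv2.resize(read_camera("scene")[115:235,290:430],None,fx=5,fy=5,interpolation=cv2.INTER_CUBIC))
```

```text
t 12.5 pos [0.547  0.245  0.1061] F [ 0.3  7.  -2.1] g 0.3
 turn [ 0.0031  0.002  -0.0032] n>= 0.03902565569646506  shift now-frame [-0.0005 -0.0026 -0.0002]  shift after-turn frame [-0.0005 -0.0026 -0.0002]
[ 0.38  0.01  2.19 -0.66  0.47 -0.55]
```

View pics/w15.png

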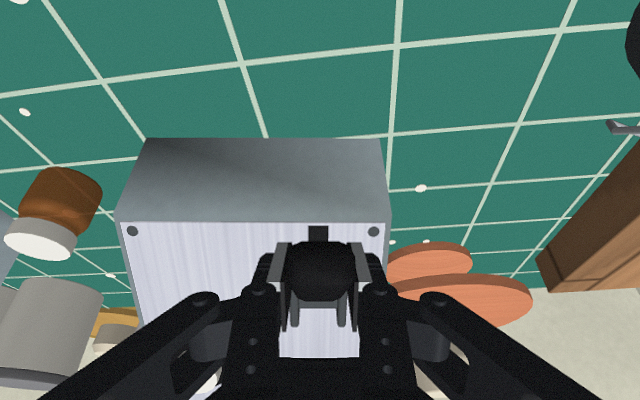

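View pics/s15.png

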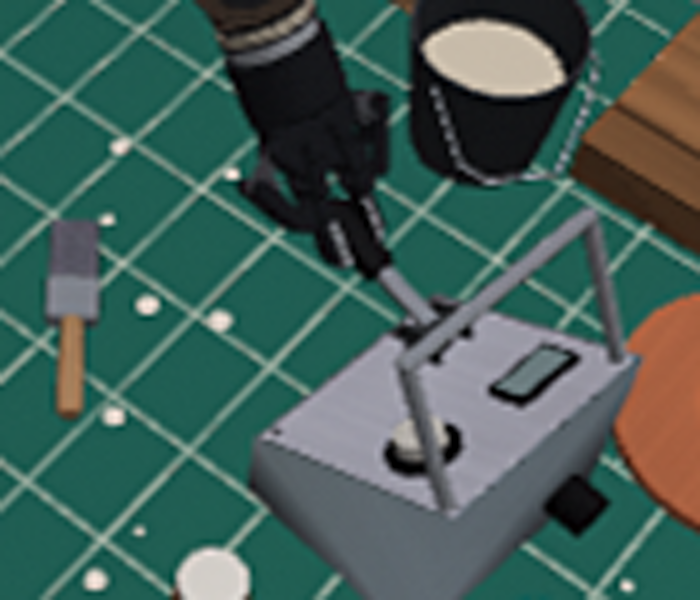

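Lever is following with small forces, so continue.

Request:
{"op": "apply_moves", "data": {"motion": [[0.1,[-0.006,-0.001,-0.0038],[0,-0.0097,0]],[0.1,[-0.0063,0,-0.0034],[0,-0.0097,0]],[0.1,[-0.0065,0,-0.0029],[0,-0.0097,0]],[0.1,[-0.0067,0,-0.0024],[0,-0.0097,0]],[0.1,[-0.0069,0,-0.0019],[0,-0.0097,0]],[0.1,[0,0,0],[0,0,0]]]}}

```text
time_s: 13.1
tool_pos: [0.564, 0.2429, 0.1369]
tool_rot: [3.134, 0.672, 3.021]
contact_force: [-3.5, 9.0, -1.3]
gripper_width: 0.297
```

Request:
{"op": "apply_moves", "data": {"motion": [[0.1,[-0.007,0,-0.0014],[0,-0.0097,0]],[0.1,[-0.0036,0,-0.0004],[0,-0.0048,0]],[0.1,[-0.0018,0,-0.0002],[0,-0.0024,0]],[0.1,[0,0,0],[0,0,0]],[0.1,[0,0,0],[0,0,0]]]}}

```text
time_s: 13.52
tool_pos: [0.5722, 0.2419, 0.1461]
tool_rot: [3.135, 0.689, 3.022]
contact_force: [-2.2, 9.2, 0.3]
gripper_width: 0.299
```

```bash
cat > lev.py <<'E'
from h import *
s=state(); Rt=R.from_euler('xyz',s["tool_rot"]).as_matrix()
g=RB.T@(s["tool_pos"]-Rt[:,2]*OFF-T0)-panel(.055,.045,.014)
print("grip rel hinge r",np.hypot(g[0],g[2]).round(4),"elev",np.degrees(np.arctan2(g[2],-g[0])).round(2),"y",g[1].round(4),"F box",(RB.T@s["contact_force"]).round(1),"g",s["gripper_width"],"t",s["time_s"])
E
python3 lev.py
python3 - <<'E'
from h import *
cv2.imwrite("pics/w16.png",read_camera("wrist"))
E
```

```text
grip rel hinge r 0.095 elev 44.28 y 0.0022 F box [-3.2  8.8  0.3] g 0.2989222657386211 t 13.5167
```

View pics/w16.png

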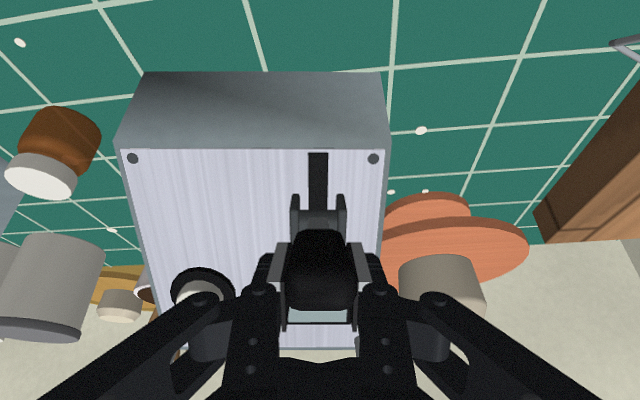

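Request:
{"op": "apply_moves", "data": {"motion": [[0.1,[-0.0018,0.001,0],[0,0,0]],[0.1,[-0.0018,0,0],[0,0,0]],[0.1,[-0.0018,0,0],[0,0,0]],[0.1,[0,0,0],[0,0,0]]]}}

```text
time_s: 13.9
tool_pos: [0.576, 0.2413, 0.1495]
tool_rot: [3.138, 0.687, 3.022]
contact_force: [-6.3, 6.1, 3.4]
gripper_width: 0.302
```

```bash
python3 lev.py
```

```text
grip rel hinge r 0.0948 elev 47.43 y 0.0022 F box [-6.9  5.3  3.4] g 0.3016194016518401 t 13.9
```

Request:
{"op": "apply_moves", "data": {"motion": [[0.1,[-0.0015,0,0],[0,0,0]],[0.1,[-0.0015,0,0],[0,0,0]],[0.1,[0,0,0],[0,0,0]]]}}

```text
time_s: 14.15
tool_pos: [0.578, 0.241, 0.1511]
tool_rot: [3.138, 0.687, 3.022]
contact_force: [-7.9, 6.2, 4.1]
gripper_width: 0.299
```

```bash
python3 lev.py
```

```text
grip rel hinge r 0.0947 elev 49.02 y 0.0022 F box [-8.6  5.3  4.1] g 0.29919719103362474 t 14.15
```

Request:
{"op": "apply_moves", "data": {"motion": [[0.1,[-0.0015,0,0],[0,0,0]],[0.1,[-0.001,0,0],[0,0,0]],[0.1,[0,0,0],[0,0,0]]]}}

```text
time_s: 14.4
tool_pos: [0.5797, 0.2408, 0.1526]
tool_rot: [3.138, 0.686, 3.022]
contact_force: [-8.1, 6.3, 3.4]
gripper_width: 0.296
```

```bash
python3 lev.py
python3 - <<'E'
from h import *
cv2.imwrite("pics/w17.png",read_camera("wrist"))
E
```

```text
grip rel hinge r 0.0946 elev 50.41 y 0.0022 F box [-8.8  5.3  3.4] g 0.2956335538573521 t 14.4
```

View pics/w17.png

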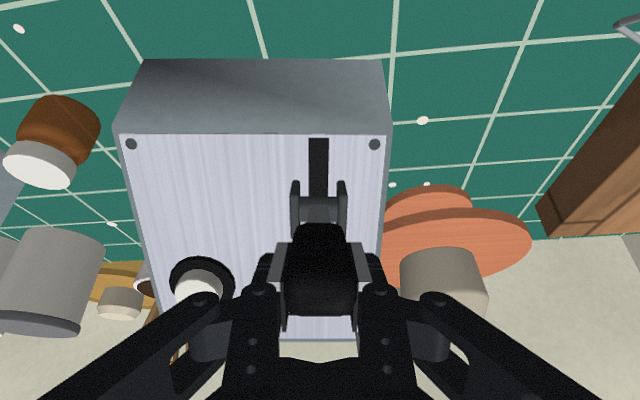

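Request:
{"op": "apply_moves", "data": {"motion": [[0.1,[-0.0015,0,0],[0,0,0]],[0.1,[-0.0015,0,0],[0,0,0]],[0.1,[0,0,0],[0,0,0]]]}}

```text
time_s: 14.7
tool_pos: [0.5822, 0.2405, 0.1545]
tool_rot: [3.139, 0.687, 3.022]
contact_force: [-6.5, 7.2, 2.8]
gripper_width: 0.301
```

```bash
python3 lev.py
```

```text
grip rel hinge r 0.0946 elev 52.29 y 0.0021 F box [-7.3  6.4  2.8] g 0.300718521763844 t 14.7
```

Request:
{"op": "apply_moves", "data": {"motion": [[0.1,[-0.0015,0,0],[0,0,0]],[0.1,[0,0,0],[0,0,0]],[0.1,[0,0,0],[0,0,0]]]}}

```text
time_s: 14.95
tool_pos: [0.5833, 0.2404, 0.1553]
tool_rot: [3.139, 0.687, 3.022]
contact_force: [-6.5, 6.2, 2.1]
gripper_width: 0.301
```

```bash
python3 lev.py
python3 - <<'E'
from h import *
cv2.imwrite("pics/s18.png",cv2.resize(read_camera("scene")[115:235,290:430],None,fx=5,fy=5,interpolation=cv2.INTER_CUBIC))
E
```

```text
grip rel hinge r 0.0945 elev 53.16 y 0.0021 F box [-7.1  5.4  2.1] g 0.3005840096696342 t 14.95
```

View pics/s18.png

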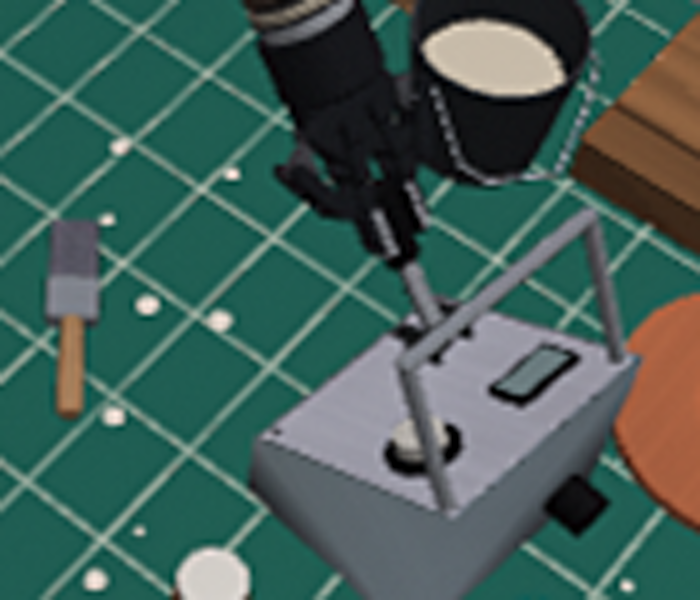

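Run:
```python
from h import *
sc=calibration("scene")
q=lambda p:((proj(sc,p)-[290,115])*5).round()
print("hinge",q(w(panel(.055,.045,.014))))
for e in (38,43,47,50,53,56): print(e,[q(handle(e,r)).tolist() for r in (.057,.09,.123)])
i=cv2.imread("pics/s18.png")[150:400,300:520]; cv2.imwrite("pics/s18z.png",cv2.resize(i,None,fx=2.4,fy=2.4))
```

```text
hinge [433. 331.]
38 [[394.0, 264.0], [370.0, 224.0], [347.0, 185.0]]
43 [[398.0, 263.0], [377.0, 224.0], [356.0, 183.0]]
47 [[401.0, 263.0], [382.0, 224.0], [363.0, 183.0]]
50 [[404.0, 264.0], [387.0, 224.0], [369.0, 183.0]]
53 [[407.0, 264.0], [391.0, 224.0], [375.0, 184.0]]
56 [[410.0, 265.0], [396.0, 225.0], [381.0, 185.0]]
```

View pics/s18z.png

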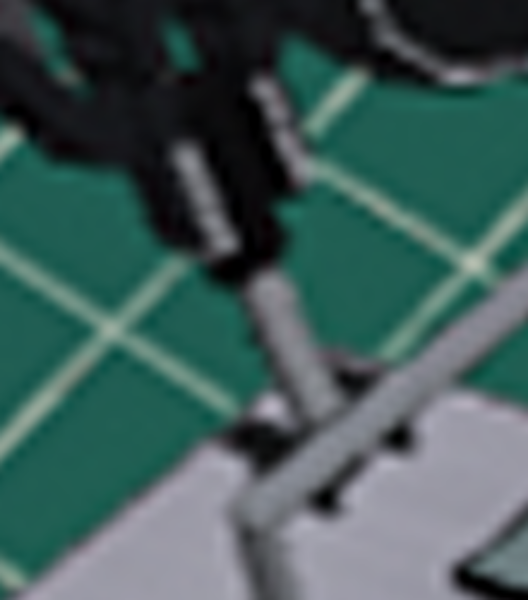

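The lever is past latch: its stem/handle joint moved from about 397 to 410 in the scene crop, at or beyond the predicted 50°. Release and look.

Request:
{"op": "apply_moves", "data": {"motion": [[0.7,[0,0,0],[0,0,0]],[0.7,[0,0,0],[0,0,0]],[0.7,[0,0,0],[0,0,0]],[0.7,[0,0,0],[0,0,0]],[0.7,[0,0,0],[0,0,0]],[0.7,[0,0,0],[0,0,0]]]}}

```text
time_s: 15.5
tool_pos: [0.5848, 0.2395, 0.1563]
tool_rot: [3.139, 0.689, 3.023]
contact_force: [-0.2, 0.2, -0.5]
gripper_width: 0.697
```

```bash
python3 lev.py
python3 - <<'E'
from h import *
cv2.imwrite("pics/w19.png",read_camera("wrist"))
cv2.imwrite("pics/s19.png",cv2.resize(read_camera("scene")[115:235,290:430],None,fx=5,fy=5,interpolation=cv2.INTER_CUBIC))
E
```

```text
grip rel hinge r 0.0944 elev 54.18 y 0.0015 F box [-0.3  0.2 -0.5] g 0.6973378939913593 t 15.5
```

View pics/w19.png

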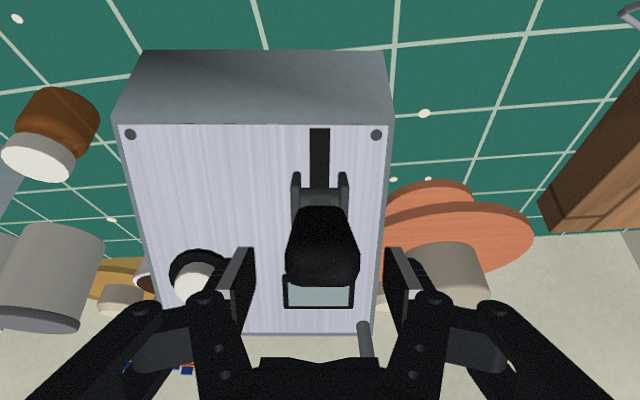

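View pics/s19.png

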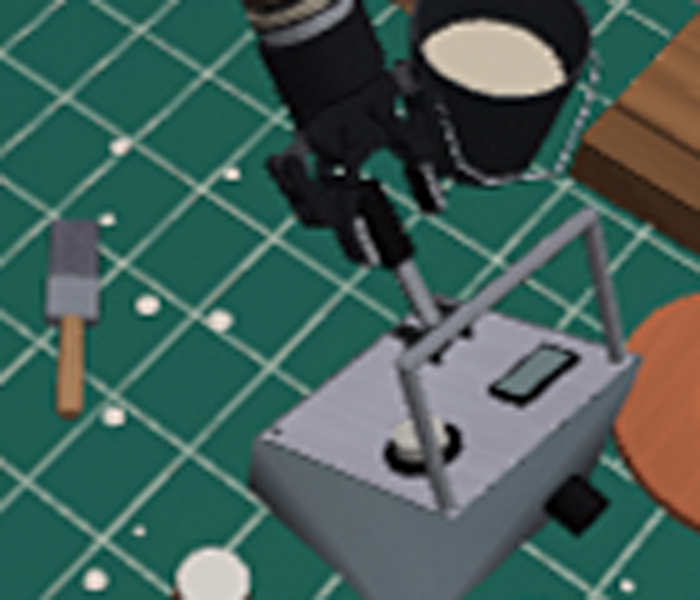

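Lever stays up by itself between the open pads. Back straight out.

Request:
{"op": "apply_moves", "data": {"motion": [[0.7,[0,0,-0.01],[0,0,0]],[0.7,[0,0,-0.015],[0,0,0]],[0.7,[0,0,-0.02],[0,0,0]],[0.7,[0,0,-0.025],[0,0,0]],[0.7,[0,0,-0.03],[0,0,0]],[0.7,[0,0,-0.03],[0,0,0]],[0.7,[0,0,-0.03],[0,0,0]],[0.7,[0,0,0],[0,0,0]],[0.7,[0,0,0],[0,0,0]],[0.7,[0,0,0],[0,0,0]],[0.7,[0,0,0],[0,0,0]],[0.7,[0,0,0],[0,0,0]],[0.7,[0,0,0],[0,0,0]]]}}

```text
time_s: 16.68
tool_pos: [0.4835, 0.2509, 0.2779]
tool_rot: [3.141, 0.686, 3.023]
contact_force: [0.6, 0.4, -0.5]
gripper_width: 0.697
```

```bash
python3 lev.py
python3 - <<'E'
from h import *
c=calibration("wrist"); cv2.imwrite("pics/w20.png",read_camera("wrist"))
s=read_camera("scene"); a=cv2.imread("pics/scene0.png")
cv2.imwrite("pics/s20.png",np.hstack([cv2.resize(x[135:235,340:420],None,fx=4.9,fy=4.9,interpolation=cv2.INTER_CUBIC) for x in (a,s)]))
for e in (36,43,50): print(e,proj(c,handle(e,.123)),proj(c,handle(e,.057)))
t=read_camera("top"); cv2.imwrite("pics/t20.png",t)
E
```

```text
grip rel hinge r 0.2529 elev 51.61 y 0.001 F box [ 0.6  0.5 -0.5] g 0.697223820981611 t 16.6833
36 [318.85328826 147.05176684] [318.91738193 153.74413076]
43 [318.87732382 166.40925459] [318.92614289 160.89762508]
50 [318.90258178 185.22263051] [318.93534083 167.94627033]
```

View pics/w20.png

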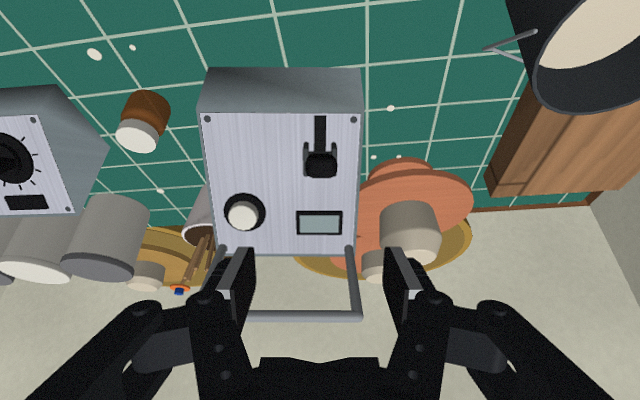

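View pics/s20.png

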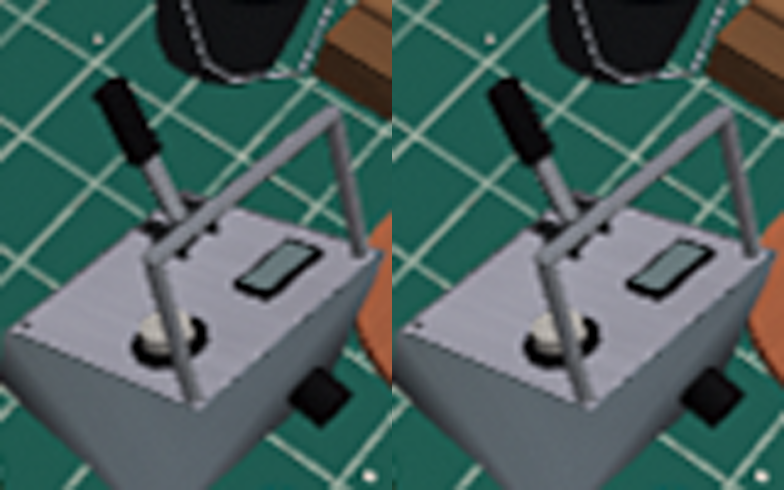

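View pics/t20.png

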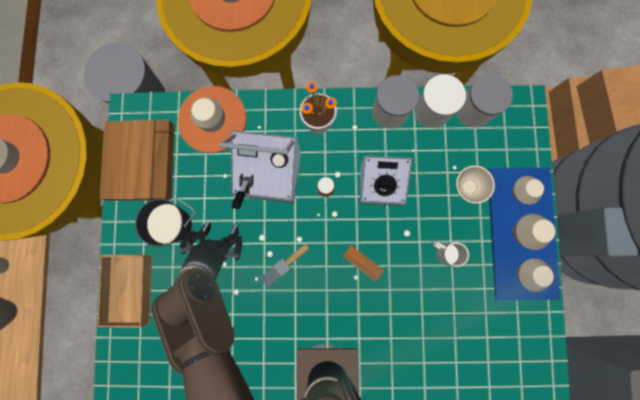

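Lever matches its starting picture, the button is out, and everything else is where it was. Handing in.

```bash
python3 -c "
from station import *
s=state();print(s['time_s'],s['contact_force'])
print(job_done())"
```

```text
16.8333 [0.22877341 0.07584836 0.37234025]
the job is handed in; nothing more can be done
None
```

I pressed the test button square to the panel under the guard hoop, and the switch tripped and the lever dropped by itself. After the button came back out, I pinched the handle, lifted the lever along its arc to past its latch, let go and backed away. The job was handed in at 16.8 s.

- **Lever and button:** In the last pictures the lever stands where it started, about 43° above level. It stayed there for the second or so I watched after letting go. The button is out.
- **Everything else:** The speed box, dial and loose things look unmoved in the top view.
- **Contact:** The force on the tool was near zero at hand-in, so the robot was touching nothing.

Two readings disagreed with what I expected:

- **Fingertips:** They sat about 27 mm behind the reported TCP, so I found the button by creeping forward. It bottomed briefly at about 21 N, more than the 5 N needed. That force was more level than the panel's normal, and I did not track down why.
- **Upper stop:** The lever's angle worked out from the gripper reached about 53°, against an expected stop near 50°, with no clear rise in force. The catch itself was confirmed by the pictures after release.

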